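# Raise the safe's hatch with its lever

### The job

Push the white jar off the steel hatch of the sample safe, sliding it upright until it stands wholly on the fixed part of the deck behind the hatch. Then press the padded long end of the lever down to its rubber stop, so that the lever's short end raises the heavy hatch, and finish while still holding the lever down there. Only push and press: pick nothing up, and leave the other things standing where they are.

Things in the scene. Friction and masses are not known exactly. Their poses are not given: they have to be found in the camera images.
- safe: Fixed sample safe: white steel box, 250 x 170 mm foot, aluminium deck on top at z 110, lever stand joined to its left side. Origin: under the centre of the box, at the work surface. Own axes: z up, x from the hatch to the fixed deck (away from the robot at yaw 0), y along the lever to its long end. In this frame (mm) the hatch takes x -107 to -8, y -65 to 63.
- deck_centre (a point): Centre of the fixed part of the deck, on its upper face, 110 mm above the work surface, flush with the shut hatch. In the safe's axes the fixed deck reaches 60 mm either way in x and 75 mm in y from here; a rail 10 mm high stands along its three outer edges. The hatch begins 63 mm from here in -x.
- lever_stop (a point): Top centre of the fixed rubber stop under the lever's long arm, 20 mm in diameter, 43 mm above the work surface, 160 mm from the pivot along y of the safe.
- hatch: Heavy steel hatch, plate 98 x 126 x 8 mm, 1.5 to 2.3 kg, flush in the deck, hinged along its right (-y) edge. Origin: on the hinge line, midway, half-way through the plate; x along the hinge, y to the free edge, z up when shut. Its left edge rises as the lever is pressed, to about 0.37 rad with the lever on its stop; it falls shut when the lever is let go.
- hatch_edge (a point): Middle of the hatch's free (left) edge, on its upper face; about 110 mm above the surface when shut, 155 mm when fully raised by the lever.
- lever: Loose lever, 0.4 kg, its cross pin resting in an open-topped cradle between two cheeks (116 mm high). Origin: pivot axis, 103 mm up; axes as the safe's at rest. A 12 mm round arm slopes up 17 degrees to +y, to a pad; a heavy 65 mm toe reaches 2 mm under the hatch and keeps the long end up. It turns 0.6 rad in all; pressing takes 4 to 8 N at the pad.
- lever_pad (a point): Centre of the upper face of the round rubber pad (36 mm across, 6 mm thick) on the lever's long end, 200 mm from the pivot. At rest about 173 mm above the work surface, on the stop about 55 mm. It moves on an arc about the pivot, bulging outward 9 mm half-way, and tilts from 17 degrees one way to 17 the other.
- jar: White plastic screw jar, 60 mm in diameter, 71 mm tall, about 0.2 kg, loose, standing on the hatch at the start; origin at the centre of its underside, z up.
- cal_weight: Bystander: small steel check weight with a knob, 31 x 31 x 49 mm, loose on the work surface; origin at the centre of its underside.
- buffer_bottle: Bystander: small bottle with a round screw cap, 42 x 42 x 80 mm, loose on the work surface; origin at the centre of its underside.
- media_bottle: Bystander: tall clear bottle with screw cap, 67 x 67 x 145 mm, loose on the work surface; origin at the centre of its underside.
- dropper_bottle: Bystander: small dropper bottle, 35 x 35 x 70 mm, loose on the work surface; origin at the centre of its underside.
- vial: Bystander: sample vial with white cap, 23 x 23 x 52 mm, loose on the work surface; origin at the centre of its underside.
- amber_jar: Bystander: brown glass jar with black lid, 52 x 52 x 66 mm, loose on the work surface; origin at the centre of its underside.
Not all that is in view belongs to the job. Leave any blue or red look-alike of the jar alone.

How it is judged:
By the outcome, as a careful person would: the job done as asked, in the order asked, and still so for the second after the job is handed in, while the arm keeps its last pose, push and grip.
It also fails if it takes over 48 s, if anything falls off the work surface, if the arm or the gripper's body presses on something with over 40 N, if the wrist force passes 120 N, or if a joint passes its speed limit or range.

### The arm

A 7-joint arm with a two-finger parallel gripper is mounted at the origin on a cart in front of the work surface, level with it; the furniture and walls round the work are solid. World frame = base frame: x ahead of the robot, y to its left, z up, the work surface at z = 0. Lengths are in m, angles in rad, forces in N, time in s.
With the tool pointing down it reaches from about 0.425 to 1.025 m from the base axis. Payload 3.6 kg.
Tool frame: the origin (TCP) lies between the finger pads; the fingertips stand 11 mm ahead of it and the grasp point (between the pads) lies 8 mm behind it (manip.nose_length is the distance from the TCP to the fingertips, in m); z points along the fingers, y is the direction in which the jaws open and shut (so a half turn about z gives the same grasp; the last joint's range is limited). The gripper opens to 85 mm and grips with 20 to 120 N. Pads are 22 mm wide; open, the fingers measure 114 mm over their backs; the gripper's body (76 mm by 85 mm) begins 54 mm behind the grasp point. The pads swing forward as they close: fully open they stand 13 mm farther back than shut.
Start: joints at [-1.373, 0.591, 0.048, 1.609, -0.033, 0.943, -0.034], TCP at [0.209, 0.694, 0.242] pointing down, gripper open.
Joint ranges: [-2.69, 2.69], [-0.47, 2.24], [-1.27, 1.36], [0.19, 2.51], [-1.53, 4.68], [0.08, 2.07], [-3.09, 3.09]. Speed limits (rad/s): [2.57, 2.57, 3.14, 3.14, 3.14, 3.14, 3.14].

### API

Orientations are given as a unit quaternion [x, y, z, w].
In Python, from bench import manip gives the robot as it stands.
- The arm moves only by the tool jog_arm, never from a script. Its arguments are lists of equal length, an entry for each row: "turn": the turn, a rotation vector about the tool's x, y, z in degrees, a list of three; "translation": the shift along the tool's x, y, z in m, a list of three; "fingers": the finger opening in m, from 0 to 0.0854. In form: {"turn": [[wx, wy, wz], ...], "translation": [[dx, dy, dz], ...], "fingers": [fingers, ...]}. A call has 1 to 8 rows; each row is the pose to reach, as a shift and turn from the pose commanded when the call began, along the tool's axes at that moment; what a row does not reach only later rows make up. A row lasts 1/8 s, in which the tool goes at most 62.5 mm and 10.7 degrees, less where a joint would pass 70% of its speed; a pose out of reach is approached as far as the arm can. A call with a gripper value outside its range is refused whole. The fingers move at their own pace and stop on an object; "force" is the grip in N (left out, the last holds). Time passes only in rows, so rows that repeat a pose let the fingers close. It gives the time, the measured TCP pose, the force and the opening at its end, in the units of the state.
- manip.observe(): the state, without advancing time (a new reading comes with each control period).
- manip.capture(name): name is "side" or "top"; returns the picture (400x640x3 uint8, red, green, blue); there is no depth.
- manip.camera_info(name): a dict with "fov_y" (degrees; the focal length in pixels is half the picture's height over the tangent of half this angle, whatever the lens; pixels are square), "cx", "cy" (the principal point, pixels), "T" (4x4, takes a point from camera to world coordinates). Camera axes: x right, y down, z forward; pixel columns grow to the right and rows downward; lengths in m; the calibration is good to about 2 mm. A picture is of the moment at which its call begins. camera_info takes no time and is no camera call.
- manip.hand_in(): hands the job in, once; it reports no verdict.
The state is a dict: "time": time; "q": joint angles; "joint_velocities": joint speeds; "joint_efforts": joint torques, N m; "tool_pos": TCP position; "tool_rot": TCP orientation; "wrist_force": force on the tool from outside, world axes, zero at the start; "ft_torque": the same for the moment, N m; "finger_gap": opening from 0.0 (shut) to 1.0 (fully open).
Only numpy, scipy, OpenCV 4.12 (cv2) and the standard library are available. Lean on these libraries where they do the work, as an engineer would, in place of code of your own. Each camera call takes 0.05 s, during which the arm holds its last target.

## Working session

There is one attempt and no reset: what is moved stays moved. The work goes in short steps, Python scripts to look and compute and a tool call to move; the robot and the scene stay as the last step left them, time stands still between calls to the robot, and variables do not carry over. Pictures are saved under pics/ and viewed, and the job is handed in when it is done.

Besides the shell and the picture viewer there is one more tool, called as a command line: name --argument value ..., lists and objects as JSON in quotes. jog_arm: Moves the arm, as the interface text tells. Its arguments: {"type":"object","properties":{"turn":{"type":"array"},"translation":{"type":"array"},"fingers":{"type":"array"},"force":{"type":"number"}},"required":["turn","translation","fingers"]}

```bash
ls; mkdir -p pics; python3 - <<'E'
from bench import manip
import cv2
print(manip.observe())
for n in("side","top"):
    i=manip.camera_info(n);print(n,i)
    cv2.imwrite(f"pics/{n}0.png",manip.capture(n)[:,:,::-1])
print(manip.nose_length)
E
```

```text
pics
{'time': 0.0, 'q': array([-1.37252451,  0.59210296,  0.04831004,  1.60983796, -0.03328431,
        0.94266606, -0.03367257]), 'joint_velocities': array([-0.00023032, -0.00014813,  0.0004702 , -0.00050372,  0.00111864,
       -0.00048258,  0.00069979]), 'joint_efforts': array([-5.01492868e-04, -5.48687768e+01,  1.54601522e+00, -1.98115325e+01,
        9.29828355e-03,  9.05938534e-03, -1.12348999e-05]), 'tool_pos': array([0.20831827, 0.69359314, 0.24114697]), 'tool_rot': array([ 1.45315311e-01,  9.89384778e-01, -1.10123384e-03, -8.94604408e-05]), 'wrist_force': array([ 0.85192958, -0.11967996,  0.19106489]), 'ft_torque': array([-0.00890305, -0.01281494, -0.0093419 ]), 'finger_gap': 0.9999636455005472}
side {'fov_y': 44.27814360637811, 'cx': 324.4339057524639, 'cy': 199.76493748429456, 'T': array([[-0.97517638, -0.13843344,  0.17282136,  0.36127642],
       [-0.22117335,  0.57142365, -0.79028941,  0.82049481],
       [ 0.01064827, -0.80889504, -0.58785663,  0.81230961],
       [ 0.        ,  0.        ,  0.        ,  1.        ]])}
top {'fov_y': 55.63527374672697, 'cx': 311.3811601364331, 'cy': 204.06778703008868, 'T': array([[ 0.02337882, -0.98159334,  0.18954667,  0.38387764],
       [-0.99972136, -0.02357286,  0.00123105, -0.06168825],
       [ 0.00325976, -0.18952264, -0.98187094,  1.09047136],
       [ 0.        ,  0.        ,  0.        ,  1.        ]])}
0.011
```

View pics/side0.png

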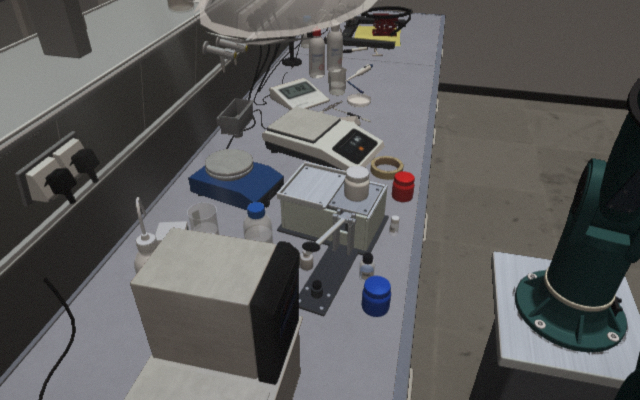

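View pics/top0.png

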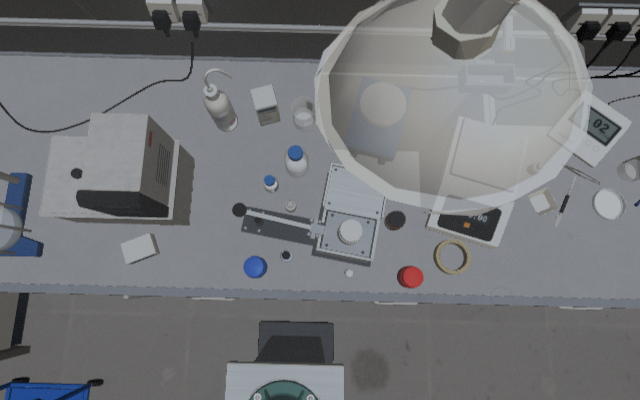

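```bash
python3 - <<'E'
import cv2
s=cv2.imread('pics/side0.png');t=cv2.imread('pics/top0.png')
cv2.imwrite('pics/s_z.png',cv2.resize(s[140:330,240:430],None,fx=4,fy=3.1579*1.0,interpolation=cv2.INTER_CUBIC)[:600] if 0 else cv2.resize(s[150:320,240:440],(800,680),interpolation=cv2.INTER_CUBIC)[:600])
cv2.imwrite('pics/t_z.png',cv2.resize(t[145:295,220:420],(800,600),interpolation=cv2.INTER_CUBIC))
E
```

```text
(no output)
```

View pics/s_z.png

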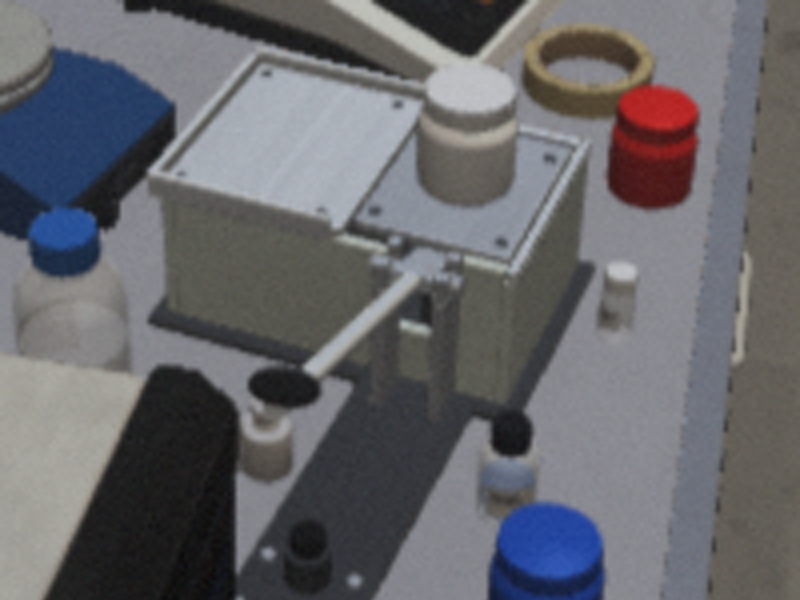

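View pics/t_z.png

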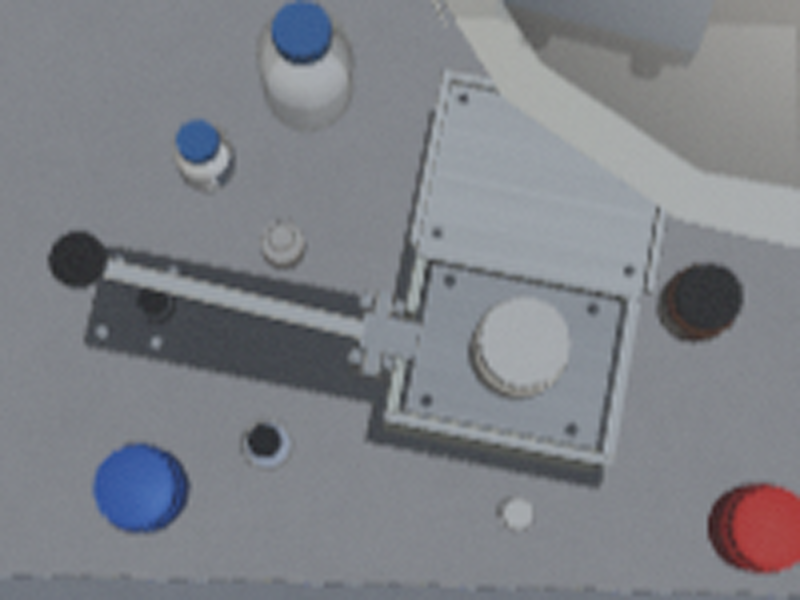

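```bash
cat > h.py <<'E'
from bench import manip
import numpy as np
from scipy.optimize import least_squares
C={n:manip.camera_info(n) for n in("side","top")}
def f(n):return 200/np.tan(np.radians(C[n]['fov_y'])/2)
def proj(n,P):
    T=C[n]['T'];p=(np.asarray(P)-T[:3,3])@T[:3,:3]
    return np.stack([C[n]['cx']+f(n)*p[...,0]/p[...,2],C[n]['cy']+f(n)*p[...,1]/p[...,2]],-1)
def onz(n,uv,z):
    T=C[n]['T'];d=T[:3,:3]@np.array([(uv[0]-C[n]['cx'])/f(n),(uv[1]-C[n]['cy'])/f(n),1])
    return T[:3,3]+d*(z-T[2,3])/d[2]
def tri(us,ut):
    r=least_squares(lambda P:np.r_[proj('side',P)-us,proj('top',P)-ut],[.6,0,.1]);return r.x,np.abs(r.fun).max()
sz=lambda u,v:np.array([240+u/4,150+v/4]); tz=lambda u,v:np.array([220+u/4,145+v/4])
E
cat > a.py <<'E'
from h import *
pts=[('t',(425,262),(-8,63,110)),('t',(632,297),(-8,-65,110)),('t',(447,75),(125,85,120)),
('s',(160,180),(125,85,120)),('s',(265,52),(125,-85,120)),('s',(588,140),(-125,-85,112)),('s',(510,272),(-125,85,112)),('t',(392,418),(-125,85,112)),('t',(606,463),(-125,-85,112))]
def w(p,P):
    c,s=np.cos(p[2]),np.sin(p[2]);P=np.array(P)/1e3
    return np.array([p[0]+c*P[0]-s*P[1],p[1]+s*P[0]+c*P[1],P[2]])
def res(p):
    o=[]
    for k,uv,P in pts:
        o.append(proj('top' if k=='t' else 'side',w(p,P))-(tz(*uv) if k=='t' else sz(*uv)))
    return np.ravel(o)
r=least_squares(res,[.65,-.1,-.1],loss='soft_l1');p=r.x
print('safe',p,np.degrees(p[2]));print(res(p).reshape(-1,2).round(1))
inv=lambda P:(np.array([[np.cos(p[2]),np.sin(p[2])],[-np.sin(p[2]),np.cos(p[2])]])@(P[:2]-p[:2]))*1e3
for nm,a,b in [('jarlid',(468,80),(524,341)),('pad',(284,384),(78,258)),('stop',(308,528),(153,296)),('cradle',(417,262),(392,333)),('blue',(549,535),(139,482))]:
    P,e=tri(sz(*a),tz(*b));print(nm,P.round(4),e.round(2),inv(P).round(1))
print('jar z181 top',inv(onz('top',tz(524,341),.181)),'side',inv(onz('side',sz(468,80),.181)))
print('jar base side',inv(onz('side',sz(466,190),.110)))
print('stop z43',inv(onz('top',tz(153,296),.043)),inv(onz('side',sz(308,528),.043)))
for nm,b,z in [('vialnear',(517,513),.052),('dropper',(262,440),.07),('calw',(284,240),.049),('buffer',(198,140),.08),('media',(302,30),.145),('amber',(705,298),.066)]:
    P=onz('top',tz(*b),z);print(nm,P.round(3),inv(P).round(0))
# lamp
for x in [(285,36)]: pass
E
python3 a.py
```

```text
safe [ 0.55644025 -0.16894529 -0.20121087] -11.52853377486657
[[ 2.2 -1.6]
 [-1.7  0.4]
 [-0.5 -5.1]
 [-7.9 -2.8]
 [-3.2 -3.6]
 [ 4.3 -0.9]
 [ 0.7  3.9]
 [-7.6  1.1]
 [ 3.8  4.8]]
jarlid [ 0.497  -0.1571  0.1856] 0.04 [-60.7  -0.3]
pad [0.542  0.1158 0.1716] 0.56 [-71.  276.1]
stop [0.5373 0.0865 0.0444] 0.9 [-69.8 246.4]
cradle [ 0.51   -0.0793  0.1057] 0.01 [-63.4  78.6]
blue [0.4084 0.0861 0.0692] 1.01 [-196.   220.3]
jar z181 top [-60.08326514  -0.67419203] side [-58.12775536  -7.1545121 ]
jar base side [-65.18132771   4.66072018]
stop z43 [-67.16805098 247.44077904] [-70.6870449  244.96136694]
vialnear [ 0.397 -0.167  0.052] [-157.  -30.]
dropper [0.441 0.005 0.07 ] [-148.  148.]
calw [ 0.581 -0.003  0.049] [ -9. 167.]
buffer [0.644 0.056 0.08 ] [ 40. 238.]
media [ 0.702 -0.016  0.145] [112. 179.]
amber [ 0.544 -0.293  0.066] [  13. -124.]
```

```bash
cat > b.py <<'E'
from h import *
def T(n,a,b):
    P,e=tri(sz(*a),tz(*b));print(n,P.round(4),e.round(2));return P
A=T('farleft',(160,180),(447,75))
B=T('nearleft',(510,272),(392,418))
D=T('nearright',(588,140),(607,463))
E=T('hatch far left corner',(350,226),(425,262))
s1=T('screw farleft deck nearhatch',(323,211),(437,232))
s2=T('deck screw right near hatch',(398,104),(629,270))
s3=T('deck screw farleft',(182,174),(462,98))
h1=T('hscrew farleft',(376,210),(450,280)); h2=T('hs nearleft',(502,242),(427,400)); h3=T('hs farright->nearright',(550,158),(571,429))
def yaw(v,ax):
    return np.degrees(np.arctan2(v[1],v[0]) if ax=='x' else np.arctan2(-v[0],v[1]))
print(yaw(A-B,'x'),yaw(B-D,'y'),yaw(s1-s2,'y'),yaw(s3-s1,'x'),yaw(h1-h2,'x'),yaw(h2-h3,'y'))
print(np.linalg.norm(A-B),np.linalg.norm(B-D),(s3-s1),h1-h2,h2-h3)
E
python3 b.py
```

```text
farleft [ 0.6799 -0.1128  0.114 ] 1.37
nearleft [ 0.455  -0.0803  0.1075] 0.13
nearright [ 0.4279 -0.218   0.1136] 0.37
hatch far left corner [ 0.5558 -0.1     0.1091] 0.45
screw farleft deck nearhatch [ 0.5748 -0.1075  0.1118] 0.74
deck screw right near hatch [ 0.5535 -0.2336  0.1114] 0.38
deck screw farleft [ 0.6669 -0.1229  0.113 ] 0.48
hscrew farleft [ 0.5437 -0.1165  0.1114] 0.53
hs nearleft [ 0.4649 -0.1026  0.1114] 0.58
hs farright->nearright [ 0.4489 -0.1953  0.1117] 0.43
-8.226847002081053 -11.125251050429885 -9.594952877507149 -9.441712105716755 -9.968252664608066 -9.797535652342662
0.2273289977107273 0.1404068682897517 [ 0.09207688 -0.01531211  0.00126378] [ 7.87512777e-02 -1.38409870e-02 -4.55017672e-05] [ 0.01600341  0.09267364 -0.0002595 ]
```

```bash
python3 - <<'E'
from h import *
print(tri(np.array([376,3]),np.array([470,207])));print(tri(np.array([285,38]),np.array([317,90])))
for P in ([.55,-.16,.25],[.55,-.16,.5],[.55,-.16,.7]):print(proj('top',P),proj('side',P))
import cv2
s=cv2.imread('pics/side0.png')
cv2.imwrite('pics/lamp.png',cv2.resize(s[0:80,180:440],None,fx=3,fy=3,interpolation=cv2.INTER_CUBIC))
E
```

```text
(array([ 0.49452365, -0.30020058,  0.52922153]), np.float64(0.9763576279510175))
(array([ 0.66128773, -0.0688678 ,  0.52211923]), np.float64(13.13544916836463))
[355.37876969 203.42227712] [336.02436521 142.94024844]
[373.5562972  173.77551348] [339.06346105  34.21067258]
[403.58989098 124.79201695] [342.23102856 -79.11522805]
```

View pics/lamp.png

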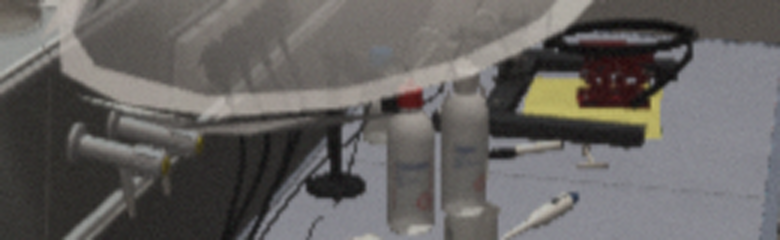

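```bash
python3 - <<'E'
from h import *
for z in(.5,.55):
  print(z,[onz('top',p,z)[:2].round(3) for p in [(317,90),(320,120),(345,165),(385,192),(460,207),(530,190),(590,90)]], [onz('side',p,z)[:2].round(3) for p in [(202,20),(230,35),(285,37),(340,23),(374,4)]])
# jar's deck goal, in world
yaw=np.radians(-9.6);x=np.array([np.cos(yaw),np.sin(yaw)]);y=np.array([-x[1],x[0]]);o=np.array([.5546,-.1668])
for n,P in [('jar',(-58,0)),('deckc',(55,0)),('tip behind jar',(-58-50,0))]:print(n,o+x*P[0]/1e3+y*P[1]/1e3)
from scipy.spatial.transform import Rotation as R
print(R.from_quat(manip.observe()['tool_rot']).as_matrix())
E
```

```text
0.5 [array([ 0.694, -0.066]), array([ 0.64 , -0.072]), array([ 0.564, -0.114]), array([ 0.52 , -0.178]), array([ 0.499, -0.297]), array([ 0.529, -0.41 ]), array([ 0.705, -0.527])] [array([ 0.855, -0.18 ]), array([ 0.76, -0.1 ]), array([ 0.65 , -0.116]), array([ 0.563, -0.235]), array([ 0.514, -0.407])]
0.55 [array([ 0.667, -0.065]), array([ 0.618, -0.071]), array([ 0.548, -0.109]), array([ 0.509, -0.168]), array([ 0.489, -0.277]), array([ 0.517, -0.381]), array([ 0.678, -0.487])] [array([ 0.776, -0.02 ]), array([0.696, 0.048]), array([0.604, 0.034]), array([ 0.531, -0.066]), array([ 0.49, -0.21])]
jar [ 0.49741223 -0.15712741]
deckc [ 0.60882978 -0.17597228]
tip behind jar [ 0.44811243 -0.14878898]
[[-9.57769742e-01  2.87535846e-01 -5.09050804e-04]
 [ 2.87536283e-01  9.57767665e-01 -1.99659802e-03]
 [-8.65410996e-05 -2.05865174e-03 -9.99997877e-01]]
```

```bash
python3 - <<'E'
from h import *
print(tri(np.array([172,229]),np.array([152,114])));print(tri(np.array([280,240]),np.array([152,188])));print(tri(np.array([298,248]),np.array([167,214])))
print(onz('top',(175,218),0),onz('top',(45,218),0),onz('top',(140,262),0.03))
E
```

```text
(array([0.72242332, 0.28939051, 0.31882222]), np.float64(0.4775225234124747))
(array([0.55351156, 0.27249757, 0.31673555]), np.float64(2.7918177080354667))
(array([0.52177593, 0.2510625 , 0.28508237]), np.float64(5.33757434782197))
[0.54365334 0.33490985 0.        ] [0.5346514  0.71169528 0.        ] [0.41420978 0.40933787 0.03      ]
```

jog_arm --turn '[[0, 0, 0], [0, 0, 0], [0, 0, 0], [0, 0, 0], [0, 0, 0], [0, 0, 0], [0, 0, 0], [0, 0, 0]]' --translation '[[-0.034, -0.041, -0.005], [-0.067, -0.083, -0.01], [-0.1, -0.124, -0.015], [-0.134, -0.165, -0.02], [-0.168, -0.207, -0.025], [-0.2, -0.248, -0.03], [-0.235, -0.29, -0.035], [-0.269, -0.331, -0.04]]' --fingers '[0.03, 0.03, 0.03, 0.03, 0.03, 0.03, 0.03, 0.03]'

```text
time: 1.1
tool_pos: [0.3713, 0.298, 0.2823]
tool_rot: [0.145, 0.989, -0.0, -0.0]
wrist_force: [1.9, 0.5, -0.1]
finger_gap: 0.35
```

jog_arm --turn '[[0, 0, 0], [0, 0, 0], [0, 0, 0], [0, 0, 0], [0, 0, -2], [0, 0, -4], [0, 0, -6], [0, 0, -7]]' --translation '[[-0.032, -0.047, 0], [-0.065, -0.095, 0], [-0.097, -0.142, 0], [-0.129, -0.189, 0], [-0.143, -0.244, 0.005], [-0.157, -0.3, 0.01], [-0.17, -0.354, 0.015], [-0.184, -0.407, 0.02]]' --fingers '[0.03, 0.03, 0.03, 0.03, 0.03, 0.03, 0.03, 0.03]'

```text
time: 2.1
tool_pos: [0.4296, -0.1444, 0.2621]
tool_rot: [0.084, 0.996, 0.0, 0.0]
wrist_force: [0.3, 0.5, 0.3]
finger_gap: 0.349
```

```bash
cat > cap.py <<'E'
import sys,cv2
from h import *
k=sys.argv[1]
o=manip.observe();print(o['time'],o['q'].round(2),o['tool_pos'].round(4),o['wrist_force'].round(1))
from scipy.spatial.transform import Rotation as R
print(R.from_quat(o['tool_rot']).as_matrix().round(3))
s=manip.capture('side')[:,:,::-1];t=manip.capture('top')[:,:,::-1]
if len(sys.argv)>2:
  cv2.imwrite(f'pics/z{k}.png',np.hstack([cv2.resize(s[120:320,240:440],(400,400)),cv2.resize(t[130:290,220:380],(400,400))]))
else: cv2.imwrite(f'pics/z{k}.png',np.vstack([s[:300],t[:300]]))
E
python3 cap.py 1
```

```text
2.1 [-0.08  0.23  0.36  2.19 -0.12  0.74  1.77] [ 0.4296 -0.1444  0.2621] [0.3 0.5 0.3]
[[-0.986  0.168  0.   ]
 [ 0.168  0.986  0.   ]
 [-0.     0.    -1.   ]]
```

View pics/z1.png

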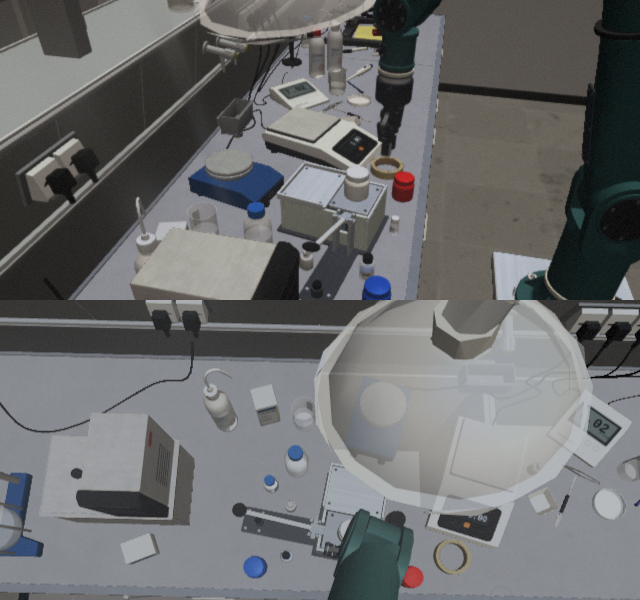

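jog_arm --turn '[[0, -5, 0], [0, -10, 0], [0, -15, 0], [0, -15, 0], [0, -15, 0]]' --translation '[[0, 0, 0.03], [0, 0, 0.06], [0, 0, 0.09], [-0.005, -0.001, 0.115], [-0.005, -0.001, 0.12]]' --fingers '[0.03, 0.03, 0.03, 0.03, 0.03]'

```text
time: 2.82
tool_pos: [0.4339, -0.1437, 0.1422]
tool_rot: [0.084, 0.988, -0.01, 0.127]
wrist_force: [-0.3, 0.6, -0.8]
finger_gap: 0.352
```

```bash
python3 cap.py 2 z;python3 cap.py 2b
```

```text
2.825 [ 0.16  0.39  0.09  2.44 -0.78  0.08  2.41] [ 0.4339 -0.1437  0.1422] [-0.3  0.6 -0.8]
[[-0.954  0.168  0.25 ]
 [ 0.163  0.986 -0.04 ]
 [-0.253  0.003 -0.967]]
2.925 [ 0.16  0.39  0.09  2.44 -0.77  0.08  2.4 ] [ 0.4348 -0.144   0.143 ] [ 0.2 -0.7  0.5]
[[-0.953  0.17   0.252]
 [ 0.165  0.985 -0.042]
 [-0.255  0.002 -0.967]]
```

View pics/z2.png

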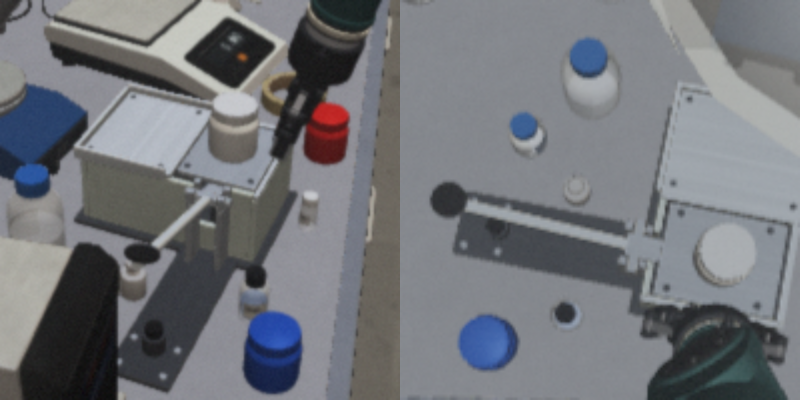

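View pics/z2b.png

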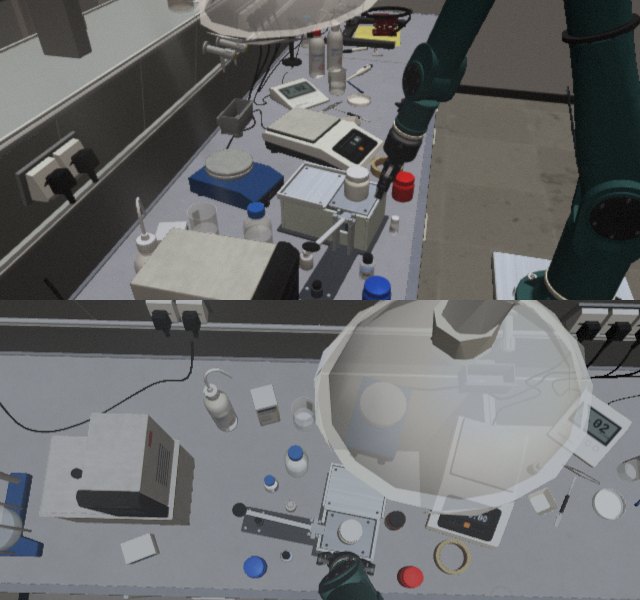

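jog_arm --turn '[[0, 0, 0], [0, 0, 0], [0, 0, 0], [0, 0, 0], [0, 0, 0], [0, 0, 0], [0, 0, 0], [0, 0, 0]]' --translation '[[-0.01, -0.001, 0.003], [-0.019, -0.002, 0.005], [-0.029, -0.002, 0.0075], [-0.039, -0.002, 0.01], [-0.048, -0.002, 0.0125], [-0.058, -0.002, 0.015], [-0.068, -0.002, 0.0175], [-0.077, -0.002, 0.02]]' --fingers '[0.03, 0.03, 0.03, 0.03, 0.03, 0.03, 0.03, 0.03]'

```text
time: 4.03
tool_pos: [0.5146, -0.1602, 0.1444]
tool_rot: [0.084, 0.988, -0.011, 0.13]
wrist_force: [-0.9, 0.1, -0.3]
finger_gap: 0.352
```

```bash
python3 cap.py 3 z;python3 cap.py 3b
```

```text
4.025 [ 0.04  0.46  0.25  2.28 -0.72  0.2   2.34] [ 0.5146 -0.1602  0.1444] [-0.9  0.1 -0.3]
[[-0.952  0.168  0.254]
 [ 0.163  0.986 -0.043]
 [-0.258  0.    -0.966]]
4.125 [ 0.04  0.46  0.25  2.28 -0.72  0.2   2.34] [ 0.5155 -0.1604  0.1446] [-0.3 -0.4  0.6]
[[-0.952  0.168  0.256]
 [ 0.162  0.986 -0.044]
 [-0.26  -0.    -0.966]]
```

View pics/z3.png

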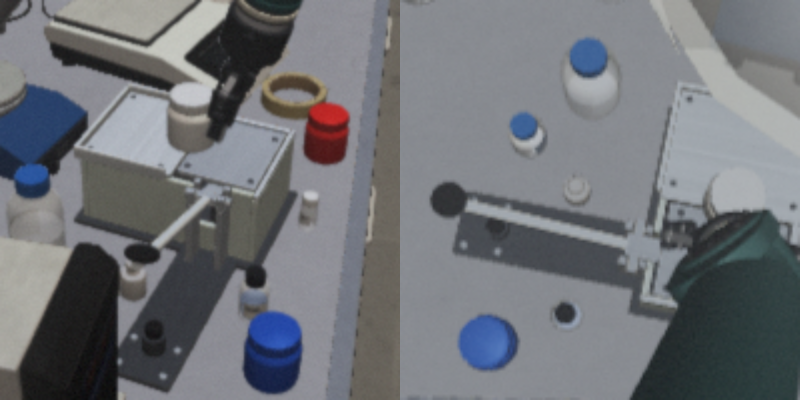

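View pics/z3b.png

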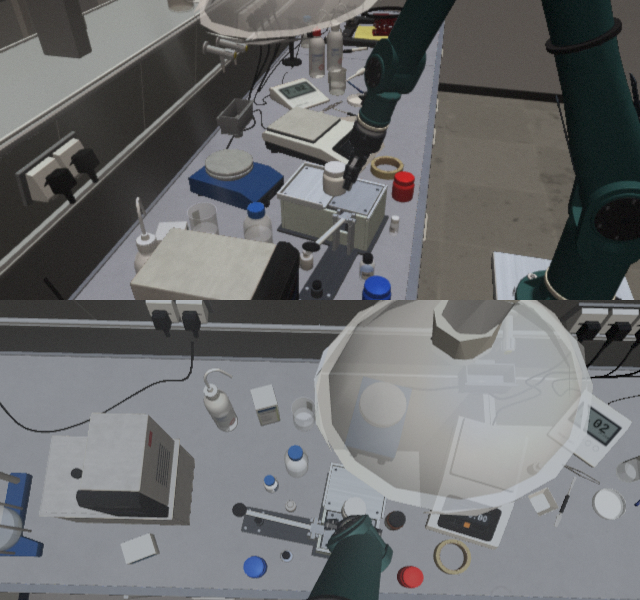

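jog_arm --turn '[[0, 0, 0], [0, 0, 0], [0, 0, 0], [0, 0, 0], [0, 0, 0], [0, 0, 0], [0, 0, 0], [0, 0, 0]]' --translation '[[-0.008, 0, 0.002], [-0.016, 0, 0.004], [-0.024, 0, 0.0062], [-0.032, 0, 0.0083], [-0.04, 0, 0.0105], [-0.047, 0, 0.0125], [-0.053, 0, 0.014], [-0.053, 0, 0.014]]' --fingers '[0.03, 0.03, 0.03, 0.03, 0.03, 0.03, 0.03, 0.03]'

```text
time: 5.22
tool_pos: [0.5683, -0.1695, 0.1446]
tool_rot: [0.084, 0.988, -0.011, 0.13]
wrist_force: [0.2, -0.1, -0.6]
finger_gap: 0.354
```

```bash
python3 cap.py 4 z
```

```text
5.225 [-0.02  0.52  0.32  2.17 -0.7   0.27  2.3 ] [ 0.5683 -0.1695  0.1446] [ 0.2 -0.1 -0.6]
[[-0.952  0.168  0.255]
 [ 0.163  0.986 -0.043]
 [-0.258  0.    -0.966]]
```

View pics/z4.png

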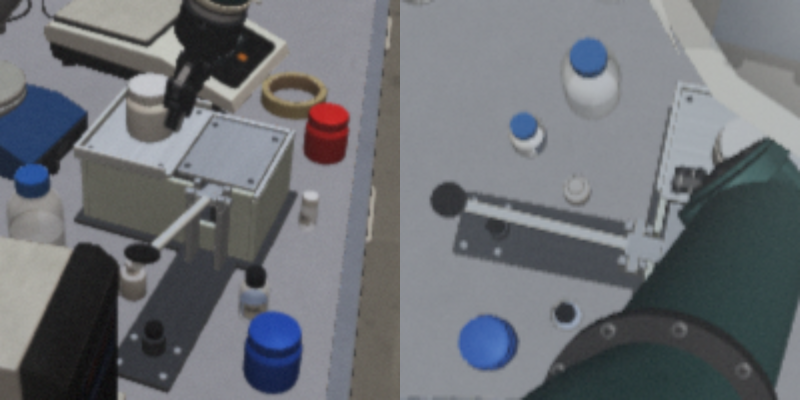

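jog_arm --turn '[[0, 0, 0], [0, 0, 0], [0, 0, 0], [0, 0, 0], [0, 0, 0], [0, 0, 0], [0, 0, 0]]' --translation '[[0.01, 0, -0.0026], [0.028, 0, -0.007], [0.048, 0, -0.013], [0.05, 0, -0.045], [0.045, 0, -0.08], [0.035, 0, -0.115], [0.025, 0, -0.14]]' --fingers '[0.03, 0.03, 0.03, 0, 0, 0, 0]'

```text
time: 6.2
tool_pos: [0.5071, -0.1592, 0.2746]
tool_rot: [0.084, 0.988, -0.01, 0.13]
wrist_force: [1.0, 0.3, 0.0]
finger_gap: -0.0
```

```bash
python3 cap.py 5 z; python3 cap.py 5b
```

```text
6.2 [-0.32  0.26  0.67  2.19 -0.42  0.52  2.06] [ 0.5071 -0.1592  0.2746] [1.  0.3 0. ]
[[-0.952  0.169  0.255]
 [ 0.164  0.986 -0.042]
 [-0.258  0.001 -0.966]]
6.3 [-0.32  0.26  0.67  2.19 -0.42  0.51  2.06] [ 0.5095 -0.1599  0.2762] [ 0.3 -0.2  0.4]
[[-0.951  0.169  0.26 ]
 [ 0.163  0.986 -0.043]
 [-0.264  0.001 -0.965]]
```

View pics/z5.png

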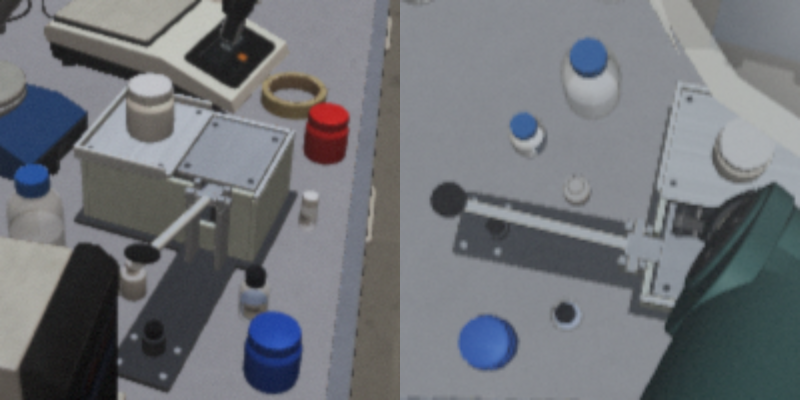

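View pics/z5b.png

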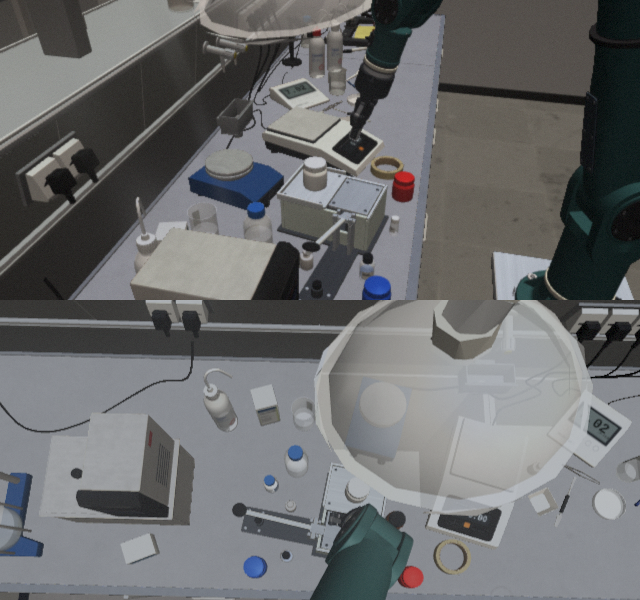

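jog_arm --turn '[[0, 0, 0], [0, 0, 0], [0, 0, 0], [0, 0, 0], [0, 4, 0], [0, 8, 0], [0, 12, 0], [0, 15, 0]]' --translation '[[0.003, 0.035, 0], [0.007, 0.07, 0], [0.01, 0.105, 0.004], [0.013, 0.14, 0.01], [0.017, 0.175, 0.018], [0.02, 0.21, 0.026], [0.023, 0.245, 0.034], [0.027, 0.2765, 0.042]]' --fingers '[0, 0, 0, 0, 0, 0, 0, 0]'

```text
time: 7.4
tool_pos: [0.5386, 0.1171, 0.2239]
tool_rot: [0.085, 0.996, 0.0, -0.003]
wrist_force: [0.1, 0.1, 0.6]
finger_gap: -0.001
```

```bash
python3 cap.py 6 z; python3 cap.py 6b
```

```text
7.4 [-0.77  0.47  0.66  2.04 -0.41  0.77  1.54] [0.5386 0.1171 0.2239] [0.1 0.1 0.6]
[[-0.986  0.168 -0.006]
 [ 0.168  0.986  0.001]
 [ 0.006 -0.    -1.   ]]
7.5 [-0.77  0.47  0.65  2.03 -0.41  0.77  1.54] [0.5393 0.12   0.223 ] [ 0.3  0.  -0.6]
[[-0.987  0.163 -0.006]
 [ 0.163  0.987  0.001]
 [ 0.006  0.    -1.   ]]
```

View pics/z6.png

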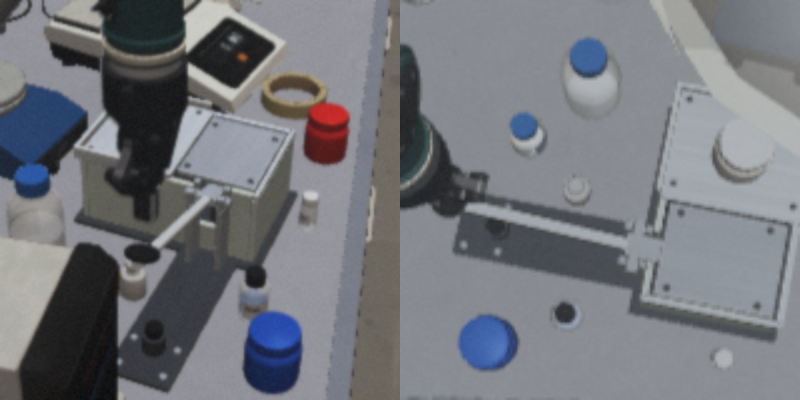

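View pics/z6b.png

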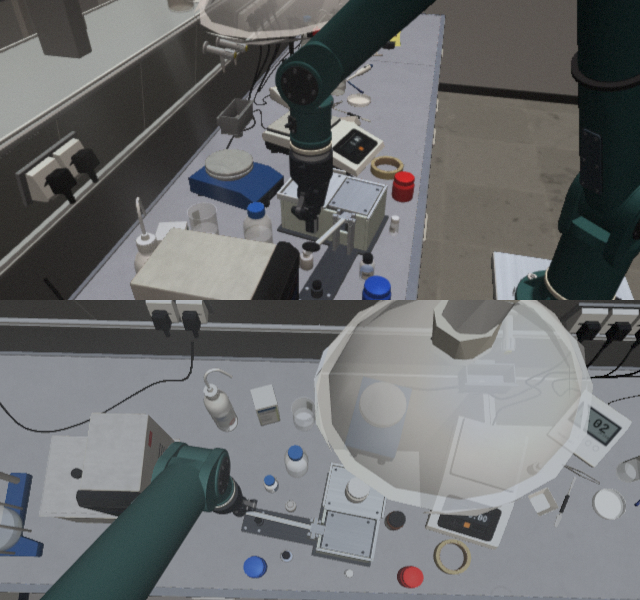

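jog_arm --turn '[[0, 0, 0], [0, 0, 0], [0, 0, 0], [0, 0, 0]]' --translation '[[-0.002, -0.002, 0.012], [-0.004, -0.0045, 0.024], [-0.004, -0.0045, 0.03], [-0.004, -0.0045, 0.03]]' --fingers '[0, 0, 0, 0]'

```text
time: 8.1
tool_pos: [0.5422, 0.1104, 0.1953]
tool_rot: [0.085, 0.996, 0.0, -0.001]
wrist_force: [0.2, -0.2, 0.0]
finger_gap: -0.001
```

```bash
python3 cap.py 7 z; python3 - <<'E'
import cv2
i=cv2.imread('pics/z7.png');cv2.imwrite('pics/z7z.png',cv2.resize(i[150:350,40:240],(600,600),interpolation=cv2.INTER_CUBIC))
E
```

```text
8.1 [-0.73  0.51  0.62  2.06 -0.45  0.71  1.58] [0.5422 0.1104 0.1953] [ 0.2 -0.2  0. ]
[[-0.986  0.169 -0.003]
 [ 0.169  0.986  0.001]
 [ 0.003  0.    -1.   ]]
```

View pics/z7z.png

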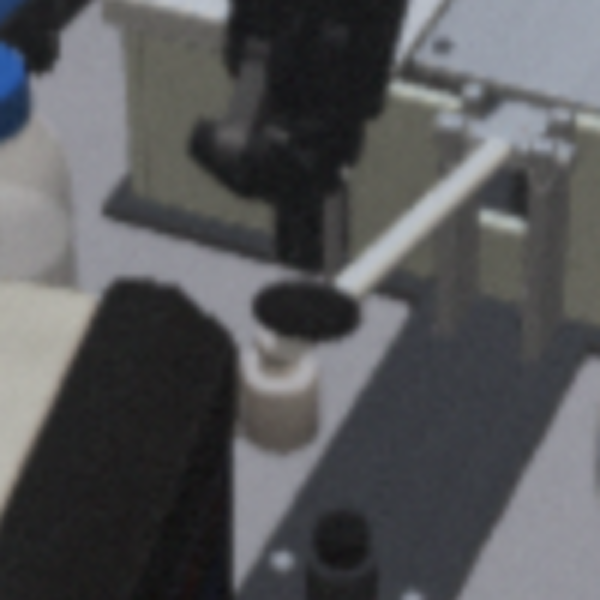

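jog_arm --turn '[[0, 0, 0], [0, 0, 0], [0, 0, 0], [0, 0, 0], [0, 0, 0], [0, 0, 0], [0, 0, 0], [0, 0, 0]]' --translation '[[0, 0.005, 0.002], [0, 0.005, 0.01], [0, 0.008, 0.02], [0, 0.011, 0.03], [0, 0.013, 0.04], [0, 0.015, 0.05], [0, 0.016, 0.06], [0, 0.017, 0.07]]' --fingers '[0, 0, 0, 0, 0, 0, 0, 0]'

```text
time: 9.2
tool_pos: [0.5466, 0.1288, 0.126]
tool_rot: [0.084, 0.996, 0.001, 0.0]
wrist_force: [0.6, 1.1, 6.7]
finger_gap: 0.002
```

```bash
python3 cap.py 8 z; python3 - <<'E'
import cv2
i=cv2.imread('pics/z8.png');cv2.imwrite('pics/z8z.png',cv2.resize(i[50:400,40:400],(720,600),interpolation=cv2.INTER_CUBIC))
E
```

```text
9.2 [-0.68  0.61  0.52  2.08 -0.56  0.58  1.64] [0.5466 0.1288 0.126 ] [0.6 1.1 6.7]
[[-0.986  0.168  0.   ]
 [ 0.168  0.986  0.002]
 [ 0.     0.002 -1.   ]]
```

View pics/z8z.png

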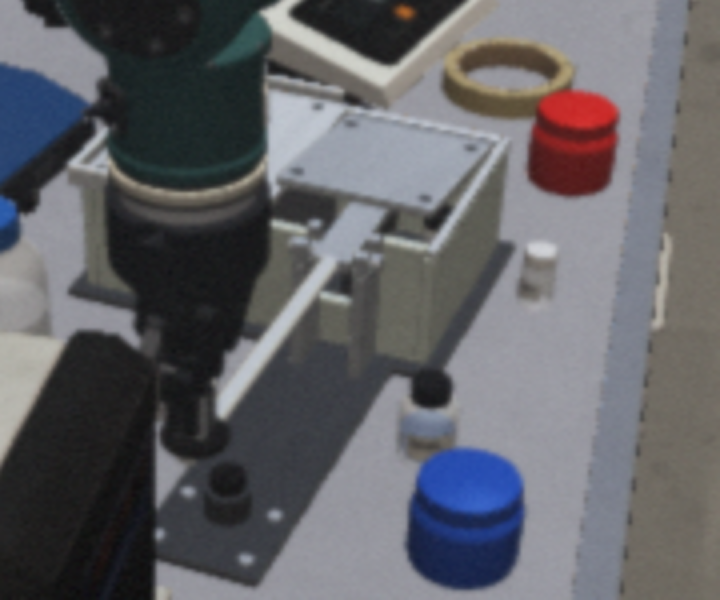

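jog_arm --turn '[[0, 0, 0], [0, 0, 0], [0, 0, 0], [0, 0, 0], [0, 0, 0], [0, 0, 0], [0, 0, 0]]' --translation '[[0, 0, 0.01], [0, -0.001, 0.02], [0, -0.002, 0.03], [0, -0.003, 0.04], [0, -0.004, 0.048], [0, -0.005, 0.054], [0, -0.005, 0.054]]' --fingers '[0, 0, 0, 0, 0, 0, 0]'

```text
time: 10.18
tool_pos: [0.5453, 0.1244, 0.0719]
tool_rot: [0.084, 0.996, 0.001, -0.0]
wrist_force: [1.7, 4.3, 3.1]
finger_gap: 0.003
```

```bash
python3 cap.py 9 z; python3 - <<'E'
import cv2
i=cv2.imread('pics/z9.png');cv2.imwrite('pics/z9z.png',cv2.resize(i[50:400,40:400],(720,600),interpolation=cv2.INTER_CUBIC))
E
```

```text
10.175 [-0.61  0.69  0.43  2.11 -0.63  0.48  1.71] [0.5453 0.1244 0.0719] [1.7 4.3 3.1]
[[-0.986  0.168 -0.001]
 [ 0.168  0.986  0.003]
 [ 0.001  0.002 -1.   ]]
```

View pics/z9z.png

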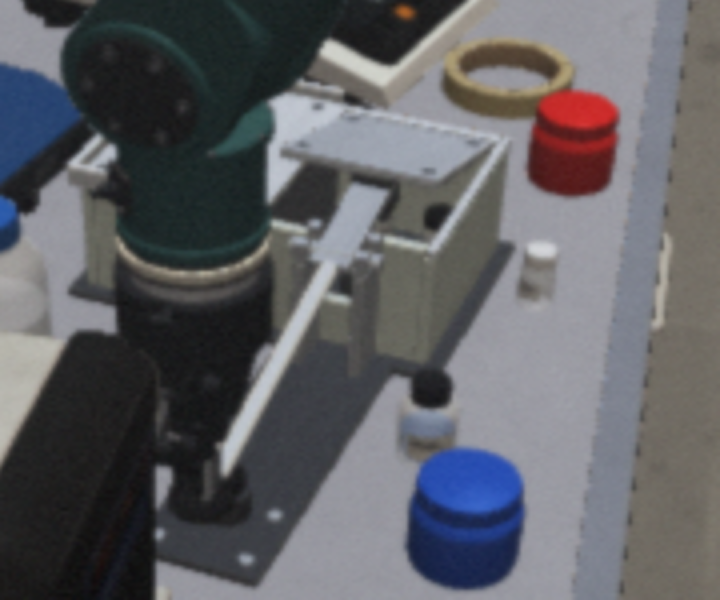

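jog_arm --turn '[[0, 0, 0], [0, 0, 0], [0, 0, 0]]' --translation '[[0, 0.001, 0.001], [0, 0.002, 0.003], [0, 0.002, 0.003]]' --fingers '[0, 0, 0]'

```text
time: 10.65
tool_pos: [0.545, 0.1236, 0.0693]
tool_rot: [0.085, 0.996, -0.0, -0.0]
wrist_force: [1.7, 1.6, 5.8]
finger_gap: 0.002
```

jog_arm --turn '[[0, 0, 0], [0, 0, 0]]' --translation '[[0, 0, 0.002], [0, 0, 0.002]]' --fingers '[0, 0]'

```text
time: 10.9
tool_pos: [0.5449, 0.1231, 0.0672]
tool_rot: [0.085, 0.996, -0.0, -0.0]
wrist_force: [0.5, 0.6, 5.6]
finger_gap: -0.001
```

jog_arm --turn '[[0, 0, 0], [0, 0, 0]]' --translation '[[0, 0, 0.002], [0, 0, 0.002]]' --fingers '[0, 0]'

```text
time: 11.15
tool_pos: [0.5449, 0.1227, 0.0655]
tool_rot: [0.085, 0.996, -0.001, -0.0]
wrist_force: [-0.1, 0.0, 8.1]
finger_gap: -0.0
```

jog_arm --turn '[[0, 0, 0], [0, 0, 0]]' --translation '[[0, 0, 0.002], [0, 0, 0.002]]' --fingers '[0, 0]'

```text
time: 11.4
tool_pos: [0.545, 0.1226, 0.0647]
tool_rot: [0.086, 0.996, -0.0, -0.0]
wrist_force: [-1.8, -0.5, 18.8]
finger_gap: 0.0
```

```bash
python3 cap.py 10 z; python3 - <<'E'
import cv2
i=cv2.imread('pics/z10.png');cv2.imwrite('pics/z10z.png',cv2.resize(i[50:400,40:400],(720,600),interpolation=cv2.INTER_CUBIC))
E
```

```text
11.4 [-0.6   0.7   0.42  2.11 -0.64  0.46  1.71] [0.545  0.1226 0.0647] [-1.8 -0.5 18.8]
[[-0.985  0.171 -0.001]
 [ 0.171  0.985 -0.   ]
 [ 0.001 -0.    -1.   ]]
```

View pics/z10z.png

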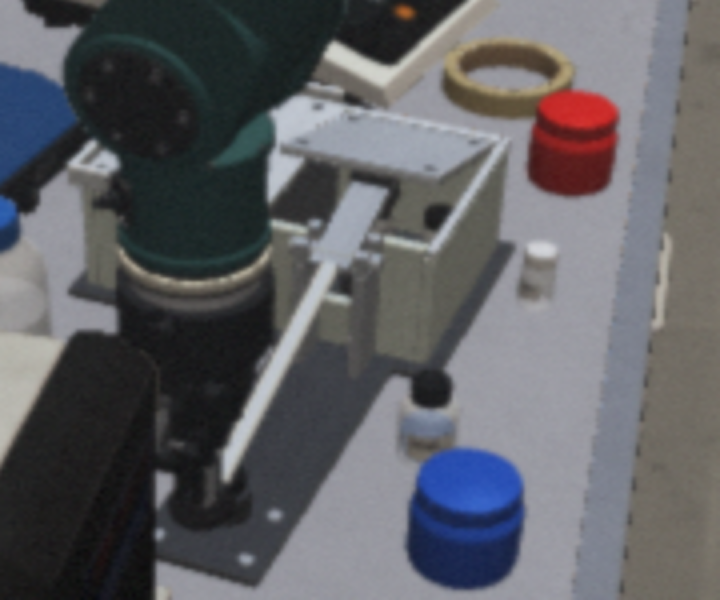

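jog_arm --turn '[[0, 0, 0], [0, 0, 0], [0, 0, 0]]' --translation '[[0, 0, 0], [0, 0, 0], [0, 0, 0]]' --fingers '[0, 0, 0]'

```text
time: 11.88
tool_pos: [0.5451, 0.1226, 0.0647]
tool_rot: [0.086, 0.996, -0.0, -0.0]
wrist_force: [-2.7, -0.7, 17.0]
finger_gap: -0.002
```

```bash
python3 cap.py 11 z; python3 cap.py 11b
```

```text
11.875 [-0.6   0.7   0.42  2.11 -0.64  0.46  1.71] [0.5451 0.1226 0.0647] [-2.7 -0.7 17. ]
[[-0.985  0.171 -0.001]
 [ 0.171  0.985 -0.   ]
 [ 0.001 -0.    -1.   ]]
11.975 [-0.6   0.7   0.42  2.11 -0.64  0.46  1.71] [0.545  0.1226 0.0647] [-3.   0.7 17.6]
[[-0.985  0.171 -0.001]
 [ 0.171  0.985 -0.   ]
 [ 0.001 -0.    -1.   ]]
```

View pics/z11.png

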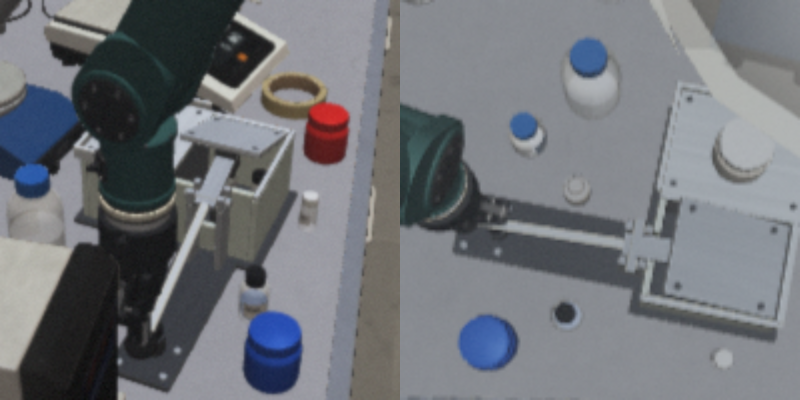

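View pics/z11b.png

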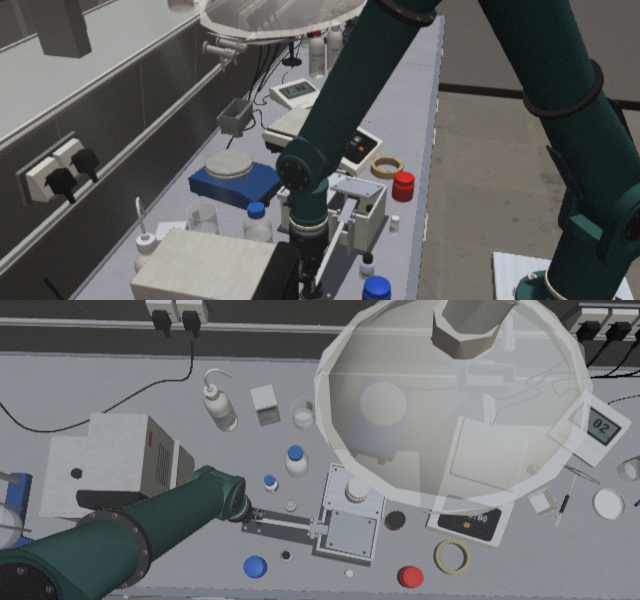

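```bash
python3 - <<'E'
from h import *
yaw=np.radians(-9.6);x=np.array([np.cos(yaw),np.sin(yaw)]);y=np.array([-x[1],x[0]]);o=np.array([.5546,-.1668])
P,e=tri(np.array([240+255/2,120+149.8/2]),np.array([220+277/2.5,130+301/2.5]));d=P[:2]-o
print('hatch screw',P,e,d@x,d@y, 'expected z at .37rad', .11+(d@y+.065)*np.tan(.37))
for n,uv in (('top',(220+343/2.5,130+147/2.5)),):
    J=onz(n,uv,.181);d=J[:2]-o;print('jar',J,d@x,d@y)
E
```

```text
hatch screw [ 0.4567303  -0.11086327  0.15074687] 2.718543531644741 -0.10582763819581892 0.03883179007100514 expected z at .37rad 0.15027252637732647
jar [ 0.60045844 -0.17250808  0.181     ] 0.04616817122146694 0.002019613990853532
```

```bash
python3 -c "
from bench import manip
print(manip.hand_in()); print(manip.observe()['wrist_force'],manip.observe()['time'])"
```

```text
the job is handed in; nothing more can be done
None
the job is handed in; nothing more can be done
```

I pushed the white jar upright off the hatch onto the fixed deck, then pressed the lever down to its stop. I handed the job in with the arm still holding it there, at about 12 s on the robot's clock.

- **Jar:** it stands about 46 mm along x and 2 mm along y in the safe's frame. Its near edge is roughly 16 mm along x, past the start of the fixed deck at -5 mm.
- **Lever:** the upward force at the wrist rose from 6–8 N to 17–19 N, and a further 2 mm command lowered the tool only about 0.8 mm. I took that as the lever resting on its rubber stop.
- **Hatch:** a screw on the raised hatch measured 151 mm high, against 150 mm expected at 0.37 rad. That measurement is loose, as the two camera views disagreed by up to 2.7 pixels.
- **Bystanders:** in the last pictures the things in view, including the blue and red look-alikes, stood where they were.

Two checks were less clean. My first fit of the safe's pose was poor, so I used the yaw of about -9.6° from the deck and hatch screws instead. While tilted in front of the jar, joint 6 read 0.08 rad, right at its lower limit.

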